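# Hold the enabling plate of the control drawer at mid travel

### The arm

A 6-joint arm with a two-finger parallel gripper is mounted at the origin on a cart in front of the work surface, level with it; the furniture and walls round the work are solid. World frame = base frame: x ahead of the robot, y to its left, z up, the work surface at z = 0. Lengths are in m, angles in rad, forces in N, time in s.
With the tool pointing down it reaches from about 0.325 to 0.9 m from the base axis. Payload 6.1 kg.
Tool frame: the origin (TCP) lies midway between the tips of the shut fingers; the grasp point (between the pads) lies 19 mm behind it; z points along the fingers, y is the direction in which the jaws open and shut (so a half turn about z gives the same grasp; the last joint's range is limited). The gripper opens to 85 mm and grips with 20 to 120 N. Pads are 22 mm wide; open, the fingers measure 114 mm over their backs; the gripper's body (76 mm by 85 mm) begins 54 mm behind the grasp point. The pads swing forward as they close: fully open they stand 13 mm farther back than shut.
Start: joints at [-1.267, 0.22, 1.526, -0, 1.395, -0.126], TCP at [0.26, -0.568, 0.231] pointing down, gripper open.
Joint ranges: [-2.98, 2.98], [-0.91, 2.08], [0.09, 2.57], [-1.24, 4.39], [0.2, 2.65], [-2.68, 2.68]. Speed limits (rad/s): [2.57, 2.57, 3.01, 3.14, 3.14, 3.14].

### API

Orientations are given as a unit quaternion [w, x, y, z].
In Python, from workcell import arm gives the robot as it stands.
- The arm moves only by the shell command python3 -m handwheel 'ROWS' [FORCE]. ROWS is JSON, a list of rows, each a list of 3 entries, a list of its own where there are three numbers: the turn, a rotation vector about the tool's x, y, z in units of 6 degrees (1.0 is 6 degrees), then the shift along the tool's x, y, z in units of 4 cm (1.0 is 4 cm), then the gripper command: -1 is fully open, 1 is shut, values between are in proportion. In form: [[[rx, ry, rz], [x, y, z], claw], ...]. A call has 1 to 8 rows; each row shifts and turns the commanded pose from where the row before left it, along the tool's axes as they then stand; what a row does not reach is not made up. A row lasts 1/12 s, in which the tool goes at most 41.7 mm and 7.16 degrees, less where a joint would pass 70% of its speed; a pose out of reach is approached as far as the arm can. A call with a number of a shift or a turn outside -1 to 1 is refused whole. A call with a gripper value outside its range is refused whole. The fingers move at their own pace and stop on an object; FORCE is the grip in N (left out, the last holds). Time passes only in rows, so rows that do not move let the fingers close. It gives the time, the measured TCP pose, the force and the opening at its end, in the units of the state.
- arm.get_state(): the state, without advancing time (a new reading comes with each control period).
- arm.snapshot(name): name is "scene" or "side" or "wrist"; returns a dict with "color" (420x560x3 uint8, blue, green, red), "depth" (420x560 float32, m along the optical axis (not along the pixel's ray), 0 where there is no reading), "intrinsics" (3x3 intrinsics, pixels), "k1" (the pictures are not rectified: a ray, as slopes to the right and down, at radius r is drawn at 1 + k1 r^2 times it, then the intrinsics apply), "R" (3x3) and "t" (3): a world point X has camera coordinates R X + t. Camera axes: x right, y down, z forward; pixel columns grow to the right and rows downward; lengths in m; the calibration is good to about 2 mm. A picture is of the moment at which its call begins.
- arm.finish_job(): hands the job in, once; it reports no verdict.
The state is a dict: "t": time; "joint_positions": joint angles; "joint_velocities": joint speeds; "joint_torque": joint torques, N m; "tcp_pos": TCP position; "tool_rot": TCP orientation; "ft_force": force on the tool from outside, world axes, zero at the start; "ft_torque": the same for the moment, N m; "finger_gap": finger opening in m.
Only numpy, scipy, OpenCV 4.12 (cv2) and the standard library are available. Lean on these libraries where they do the work, as an engineer would, in place of code of your own. Each camera call takes 0.05 s, during which the arm holds its last target. There are 200 camera calls.

### The job

Pull the drawer of the small grey control unit out to its stop. Then, with the gripper's fingers, press the spring-loaded rectangular enabling plate inside it down to about half of its travel, keep it there for three seconds and finish while still holding it there: let up it is off, and pressed to the bottom it trips, so never push it right down. Do not press the round stop button beside it, and leave the turned finial, the roll of tape and the wooden blank where they are.

Things in the scene. Friction and masses are not known exactly. Their poses are not given: they have to be found in the camera images.
- control_unit: grey sheet-steel box with one drawer, fixed to the bench: 180 deep (x) x 190 wide (y) x 96 high mm on 6 mm feet. Origin: on the bench under the middle of its front face (drawer shut); z up, +x into the box. The front, with the drawer, faces its own -x; the drawer slides out along its own -x. The drawer front is 15 mm thick, its top 93 mm above the bench; drawer side walls reach 44 mm.
- drawer (a joint): how far the drawer is out, m: 0 shut, 0.115 at its stop. Runs stiffly (about 2 N) and stays where it is left; in a shut or nearly shut drawer the plate and button are hidden under the box's top.
- drawer_handle (a point): middle of the drawer's handle: a level round steel bar 11 mm thick, about 80 mm long along the box's y, 35 mm in front of the drawer front (29 mm free gap), 72 mm above the bench (24 mm below the box's top). Moves with the drawer. Nothing is above it: it can be gripped across or hooked from above.
- enable_plate (a joint): how far the enabling plate is pressed down, m: 0 up (a spring lifts it), 0.020 at the bottom. Wanted about 0.010. Moving it takes about 3 N at the top, 7 N at half travel, 11 N at the bottom (linear spring, no latch).
- enable_plate_top (a point): middle of the enabling plate's upper face: flat, level, 34 (box x) x 44 (box y) mm, with thin rubber ribs, on a round stem in the drawer. It is 82 mm above the bench when up, 72 at half travel, 62 at the bottom. It lies 105 mm behind the handle bar (box +x) and 20 mm to box +y; drawer fully out, 60 mm in front of the box. A thin upright scale, top at 77 mm, stands 46 mm to its +y.
- stop_button (a joint): how far the stop button is pressed, m: 0 up, 0.006 down. To be left alone.
- stop_button_top (a point): middle of the top of the round stop button, 30 mm across, 59 mm above the bench, in the drawer 75 mm from the plate's middle toward the box's -y.
- masking_tape: roll of tape lying flat on the bench to the right, 104 mm across, 25 mm high; origin: centre of underside. To be left alone.
- finial: turned wooden spindle end (finial), 38 mm across, 86 mm high, standing on the bench in the middle; origin: centre of underside. To be left alone.
- pen_blank: wooden square stick 22 x 130 x 22 mm lying on the bench in front; origin: centre of underside. To be left alone.

How it is judged:
By the outcome, as a careful person would: the job done as asked, in the order asked, and still so for the second after the job is handed in, while the arm keeps its last pose, push and grip.
It also fails if it takes over 46 s, if anything falls off the work surface, if the arm or the gripper's body presses on something with over 40 N, if the wrist force passes 120 N, or if a joint passes its speed limit or range.

## Working session

There is one attempt and no reset: what is moved stays moved. The work goes in short steps, Python scripts to look and compute and a shell command to move; the robot and the scene stay as the last step left them, time stands still between calls to the robot, and variables do not carry over. Pictures are saved under pics/ and viewed, about 8 in all and at most 12, crops included, and the job is handed in when it is done.

```bash
mkdir -p pics
cat > h.py <<'E'
import numpy as np, cv2
from workcell import arm
def snap(n,f):
    s=arm.snapshot(n); cv2.imwrite(f'pics/{f}.png',s['color']); np.savez(f'pics/{f}.npz',**s); return s
def px2w(s,u,v,z=None):
    K=s['intrinsics']; 
    p=np.array([(u-K[0,2])/K[0,0],(v-K[1,2])/K[1,1]]); q=p.copy()
    for _ in range(20): q=p/(1+float(s['k1'])*(q@q))
    d=np.array([q[0],q[1],1.]); R=np.array(s['R']); t=np.array(s['t'])
    if z is None:
        dep=s['depth'][int(round(v))-1:int(round(v))+2,int(round(u))-1:int(round(u))+2]; dep=np.median(dep[dep>0]) if (dep>0).any() else np.nan
        return R.T@(d*dep-t)
    c=-R.T@t; w=R.T@d; return c+w*(z-c[2])/w[2]
E
python3 - <<'E'
from h import *
snap('scene','sc0');snap('side','sd0')
st=arm.get_state(); print(st['t'],st['tcp_pos'],st['tool_rot'],st['finger_gap'])
E
```

```text
0.1 [ 0.26024666 -0.56761038  0.23029179] [-9.14863952e-04  9.76998149e-01  2.13245807e-01 -7.69382698e-05] 0.08565766843828065
```

View pics/sc0.png

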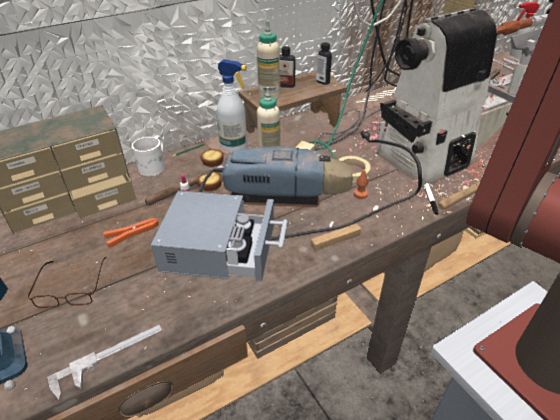

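View pics/sd0.png

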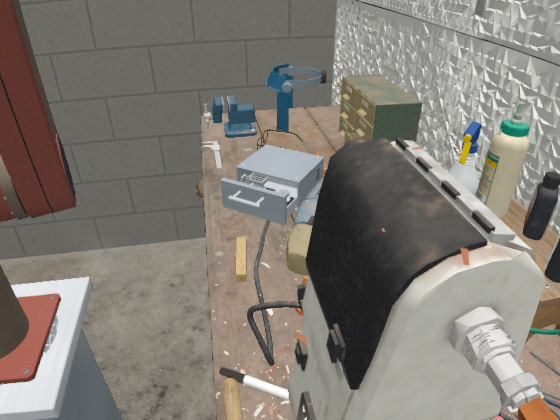

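The scene view shows the box at about (200,235) with its drawer partly out toward image right, handle at about (283,232). The side view shows the front at about (255,197) with the handle at (245,198). I'll enlarge both.

Run:
```python
from h import *
a=cv2.imread('pics/sc0.png')[180:290,145:305]; b=cv2.imread('pics/sd0.png')[140:225,210:330]
a=cv2.resize(a,None,fx=5,fy=5,interpolation=cv2.INTER_CUBIC)
cv2.imwrite('pics/c1.png',a)
cv2.imwrite('pics/c2.png',cv2.resize(b,None,fx=6,fy=6,interpolation=cv2.INTER_CUBIC))
```

```text
(no output)
```

View pics/c1.png

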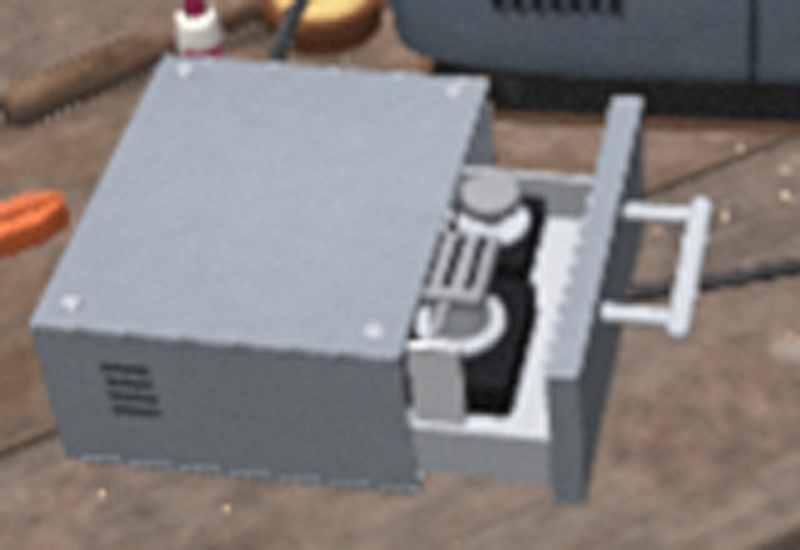

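View pics/c2.png

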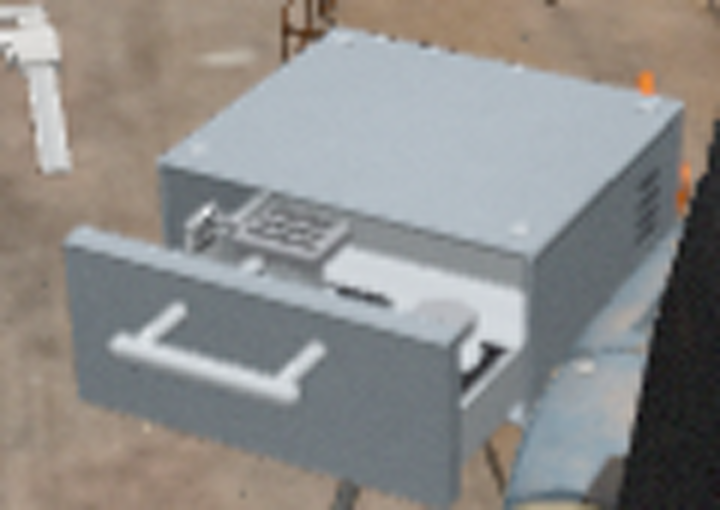

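Scene crop: the top corners are at (165,57), (488,80), (400,358) and (35,325), and the handle bar runs (703,203)–(680,328). Side crop: corners (162,165), (340,32), (683,103) and (530,255), handle (118,345)–(288,392). The plate and part of the scale show in the drawer, which is about half out.

Run:
```python
from h import *
from scipy.optimize import least_squares
S=dict(np.load('pics/sc0.npz'));D=dict(np.load('pics/sd0.npz'))
f=lambda s,c,k,o,z:np.array([px2w(s,x/k+o[0],y/k+o[1],z) for x,y in c])
# order: front+y, back+y, back-y, front-y
a=f(S,[(400,358),(35,325),(165,57),(488,80)],5,(145,180),.096)
b=f(D,[(162,165),(340,32),(683,103),(530,255)],6,(210,140),.096)
ha=f(S,[(680,325),(703,203)],5,(145,180),.073); hb=f(D,[(120,345),(288,392)],6,(210,140),.073)
print(a.round(3),b.round(3),ha.round(3),hb.round(3),sep='\n')
print('depth centre',px2w(S,197,222),px2w(D,280,167))
L=np.array([(0,.095),(.18,.095),(.18,-.095),(0,-.095)])
def tr(p,L): c,s=np.cos(p[2]),np.sin(p[2]); return L@np.array([[c,s],[-s,c]])+p[:2]
for A in (a,b,(a+b)/2):
    r=least_squares(lambda p:(tr(p,L)-A[:,:2]).ravel(),[.5,.3,1.5]);print(r.x,np.degrees(r.x[2]),r.fun.round(3))
p=r.x
u=np.array([np.cos(p[2]),np.sin(p[2])]);v=np.array([-u[1],u[0]])
for h in (ha,hb): m=h.mean(0)[:2]-p[:2]; print('handle local',m@u,m@v,'drawer',-m@u-.035)
```

```text
[[0.507 0.43  0.096]
 [0.606 0.557 0.096]
 [0.755 0.441 0.096]
 [0.654 0.313 0.096]]
[[0.512 0.421 0.096]
 [0.613 0.548 0.096]
 [0.759 0.436 0.096]
 [0.656 0.309 0.096]]
[[0.482 0.307 0.073]
 [0.545 0.256 0.073]]
[[0.482 0.308 0.073]
 [0.546 0.259 0.073]]
depth centre [0.62258461 0.44515051 0.09778333] [0.62666929 0.40290855 0.09501726]
[0.57494101 0.36432451 0.90482697] 51.842766468853526 [-0.006 -0.007  0.005  0.008  0.006  0.006 -0.005 -0.007]
[0.5793517  0.35767008 0.90524338] 51.86662538771333 [-0.007 -0.005  0.003  0.01   0.006  0.004 -0.002 -0.01 ]
[0.57714627 0.36099736 0.90503392] 51.85462384590947 [-0.007 -0.006  0.004  0.009  0.006  0.005 -0.004 -0.008]
handle local -0.10161338300227367 0.0012417858539969387 drawer 0.06661338300227367
handle local -0.10021580085084578 0.0015341346737893031 drawer 0.06521580085084577
```

Run:
```python
from h import *
A=np.array([.26,-.568]);B=np.array([.514,.282]);d=(B-A);L=np.hypot(*d);d/=L;n=np.array([-d[1],d[0]])
for f in('sc0','sd0'):
    s=dict(np.load(f'pics/{f}.npz'));v,u=np.mgrid[0:420:2,0:560:2]
    P=np.array([px2w(s,a,b) if s['depth'][b,a]>0 else [9,9,9] for a,b in zip(u.ravel(),v.ravel())])
    q=P[:,:2]-A; al=q@d;la=q@n
    for lo in np.arange(0,1.1,.1):
        m=(al>=lo)&(al<lo+.1)&(abs(la)<.13)&(P[:,2]<.6)&(np.hypot(P[:,0],P[:,1])>.3)
        print(f,round(lo,1),m.sum(),P[m,2].max().round(3) if m.any() else None)
th=24.6; phi=np.degrees(np.arctan2(d[1],d[0]))
for k in range(24):
    t=th+6*k if k<19 else 141.85; r=np.radians(phi-t); print(k,round(np.cos(r),2),round(-np.sin(r),2))
```

```text
sc0 0.0 0 None
sc0 0.1 1 -0.183
sc0 0.2 233 0.025
sc0 0.3 665 0.026
sc0 0.4 1522 0.134
sc0 0.5 878 0.135
sc0 0.6 988 0.106
sc0 0.7 1195 0.11
sc0 0.8 1317 0.094
sc0 0.9 1698 0.099
sc0 1.0 1678 0.099
sd0 0.0 0 None
sd0 0.1 0 None
sd0 0.2 0 None
sd0 0.3 159 0.027
sd0 0.4 872 0.133
sd0 0.5 769 0.138
sd0 0.6 694 0.106
sd0 0.7 586 0.108
sd0 0.8 647 0.094
sd0 0.9 729 0.097
sd0 1.0 449 0.097
0 0.66 -0.75
1 0.73 -0.68
2 0.8 -0.6
3 0.86 -0.51
4 0.91 -0.42
5 0.95 -0.32
6 0.98 -0.22
7 0.99 -0.12
8 1.0 -0.01
9 1.0 0.09
10 0.98 0.19
11 0.96 0.3
12 0.92 0.39
13 0.87 0.49
14 0.82 0.58
15 0.75 0.66
16 0.68 0.73
17 0.6 0.8
18 0.51 0.86
19 0.37 0.93
20 0.37 0.93
21 0.37 0.93
22 0.37 0.93
23 0.37 0.93
```

```bash
python3 -m handwheel '[[[0,0,-1],[0.66,-0.75,0],0.34],[[0,0,-1],[0.73,-0.68,0],0.34],[[0,0,-1],[0.8,-0.6,0],0.34],[[0,0,-1],[0.86,-0.51,0],0.34],[[0,0,-1],[0.91,-0.42,0],0.34],[[0,0,-1],[0.95,-0.32,0],0.34],[[0,0,-1],[0.98,-0.22,0],0.34],[[0,0,-1],[0.99,-0.12,0],0.34]]' 40; python3 -m handwheel '[[[0,0,-1],[1,0,0],0.34],[[0,0,-1],[1,0.09,0],0.34],[[0,0,-1],[0.98,0.19,0],0.34],[[0,0,-1],[0.96,0.3,0],0.34],[[0,0,-1],[0.92,0.39,0],0.34],[[0,0,-1],[0.87,0.49,0],0.34],[[0,0,-1],[0.8,0.58,0],0.34],[[0,0,-1],[0.7,0.66,0],0.34]]'
```

```text
t: 0.77
tcp_pos: [0.3519, -0.2594, 0.2309]
tool_rot: [-0.0, 0.804, 0.594, 0.0]
ft_force: [1.3, -0.3, 0.4]
finger_gap: 0.0281
t: 1.43
tcp_pos: [0.4448, 0.0452, 0.2312]
tool_rot: [0.0, 0.493, 0.87, 0.0]
ft_force: [0.7, -0.7, 0.4]
finger_gap: 0.0283
```

```bash
python3 -m handwheel '[[[0,0,-1],[0.66,0.74,0],0.34],[[0,0,-1],[0.6,0.8,0],0.34],[[0,0,-1],[0.5,0.86,0],0.34],[[0,0,-0.5],[0.4,0.9,0],0.34],[[0,0,0],[0.37,0.9,0],0.34],[[0,0,0],[0.37,0.9,0],0.34],[[0,0,0],[0,0,0],0.34]]'
python3 - <<'E'
from h import *
snap('wrist','w1')
st=arm.get_state();T=st['tcp_pos'];print(st['t'],T,st['tool_rot'])
q=st['tool_rot'];th=2*np.arctan2(q[2],q[1]);print(np.degrees(th))
e=np.array([.514,.282])-T[:2];print('tool x,y units',(e@[np.cos(th),np.sin(th)])/.04,(e@[np.sin(th),-np.cos(th)])/.04)
E
```

```text
t: 2.02
tcp_pos: [0.5135, 0.2752, 0.2299]
tool_rot: [-0.001, 0.327, 0.945, 0.001]
ft_force: [-1.8, -1.0, 0.6]
finger_gap: 0.0278
2.0667 [0.51299051 0.27243935 0.22990268] [-9.18798017e-04  3.26656240e-01  9.45142695e-01 -3.76495827e-04]
141.86808441362385
tool x,y units 0.12773494753890302 0.20359127518555423
```

View pics/w1.png

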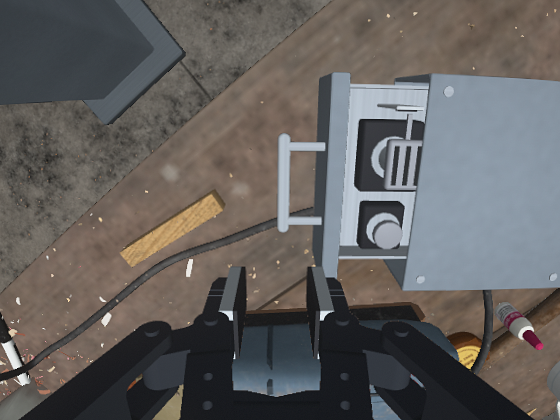

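The wrist view shows the handle bar from (285,138) to (283,228), centred at about (284,183). The plate is at (405,164), half under the box top, and the stop button is at (388,234).

Run:
```python
from h import *
s=dict(np.load('pics/w1.npz'))
a=px2w(s,285,138,.074);b=px2w(s,283.5,228,.074);m=(a+b)/2
print(a,b,m,'depth z',px2w(s,284,183)[2],'bar dir',np.degrees(np.arctan2(*(a-b)[1::-1])),np.linalg.norm(a-b))
c=[px2w(s,429,76,.096),px2w(s,406,288,.096),px2w(s,328,74,.093),px2w(s,321,276,.093)]
print(np.round(c,4),[np.degrees(np.arctan2(*(c[i]-c[i+1])[1::-1])) for i in (0,2)])
u=np.array([.6176,.7865]);print('handle to shell',((c[0]+c[1])/2-m)[:2]@u)
st=arm.get_state();T=st['tcp_pos'];q=st['tool_rot'];th=2*np.arctan2(q[2],q[1])
e=m[:2]-T[:2];print('tool x,y units',(e@[np.cos(th),np.sin(th)])/.04,(e@[np.sin(th),-np.cos(th)])/.04)
```

```text
[0.47992241 0.31207669 0.074     ] [0.54413954 0.26059954 0.074     ] [0.51203098 0.28633811 0.074     ] depth z 0.07805186093643207 bar dir 141.283953407897 0.08230271914740776
[[0.5076 0.4295 0.096 ]
 [0.6549 0.3182 0.096 ]
 [0.4596 0.3687 0.093 ]
 [0.5965 0.2629 0.093 ]] [np.float64(142.93515293513343), np.float64(142.31226621119418)]
handle to shell 0.11160621894334756
tool x,y units 0.2334221869815186 0.2585038257713595
```

```bash
python3 -m handwheel '[[[0,0,0],[0.19,0.21,0],0.36],[[0,0,0],[0,0,0.9],0.36],[[0,0,0],[0,0,0.9],0.36],[[0,0,0],[0,0,0.8],0.36],[[0,0,0],[0,0,0.6],0.36],[[0,0,0],[0,0,0.6],0.36],[[0,0,0],[0,0,0.5],0.36],[[0,0,0],[0,0,0],0.36]]'; python3 -m handwheel '[[[0,0,0],[0,0,0],1],[[0,0,0],[0,0,0],1],[[0,0,0],[0,0,0],1],[[0,0,0],[0,0,0],1]]' 40
```

```text
t: 2.73
tcp_pos: [0.509, 0.2785, 0.0546]
tool_rot: [-0.003, 0.329, 0.944, -0.003]
ft_force: [-1.3, 1.0, -0.6]
finger_gap: 0.0273
t: 3.07
tcp_pos: [0.513, 0.2806, 0.06]
tool_rot: [0.0, 0.329, 0.944, 0.0]
ft_force: [0.5, -0.4, -6.8]
finger_gap: 0.0092
```

```bash
python3 -m handwheel '[[[0,0,0],[0,-0.15,0],1],[[0,0,0],[0,-0.25,0],1],[[0,0,0],[0,-0.25,0],1],[[0,0,0],[0,-0.25,0],1],[[0,0,0],[0,-0.15,0],1],[[0,0,0],[0,-0.1,0],1],[[0,0,0],[0,0,0],1]]' 60; python3 -m handwheel '[[[0,0,0],[0,-0.1,0],1],[[0,0,0],[0,-0.05,0],1],[[0,0,0],[0,0,0],1]]'
```

```text
t: 3.65
tcp_pos: [0.4836, 0.2438, 0.06]
tool_rot: [-0.0, 0.329, 0.944, -0.0]
ft_force: [-1.3, -1.0, 1.3]
finger_gap: 0.0087
t: 3.9
tcp_pos: [0.4811, 0.2406, 0.06]
tool_rot: [0.001, 0.329, 0.944, 0.001]
ft_force: [1.0, 3.2, 0.6]
finger_gap: 0.0086
```

```bash
python3 -m handwheel '[[[0,0,0],[0,-0.08,0],1],[[0,0,0],[0,0,0],1],[[0,0,0],[0,0,0],1]]'; python3 -m handwheel '[[[0,0,0],[0,-0.08,0],1],[[0,0,0],[0,0,0],1],[[0,0,0],[0,0,0],1]]'
```

```text
t: 4.15
tcp_pos: [0.4812, 0.2406, 0.0601]
tool_rot: [0.002, 0.329, 0.944, 0.004]
ft_force: [9.4, 14.4, -10.3]
finger_gap: 0.0084
t: 4.4
tcp_pos: [0.4811, 0.2405, 0.0602]
tool_rot: [0.004, 0.329, 0.944, 0.007]
ft_force: [18.1, 25.6, -21.0]
finger_gap: 0.0086
```

```bash
python3 -m handwheel '[[[0,0,0],[0,0.15,0],1],[[0,0,0],[0,0,0],1],[[0,0,0],[0,0,0],1]]';  python3 -m handwheel '[[[0,0,0],[0,0,0],0.4],[[0,0,0],[0,0,0],0.36],[[0,0,0],[0,0,0],0.36],[[0,0,0],[0,0,0],0.36]]'; python3 -m handwheel '[[[0,0,0],[0,0,-0.3],0.36],[[0,0,0],[0,0,-0.6],0.36],[[0,0,0],[0,0,-0.9],0.36],[[0,0,0],[0,0,-1],0.36],[[0,0,0],[0,0,-1],1],[[0,0,0],[0,0,-0.5],1],[[0,0,0],[0,0,0],1],[[0,0,0],[0,0,0],1]]'
python3 - <<'E'
from h import *
snap('wrist','w2')
E
```

```text
t: 4.65
tcp_pos: [0.4811, 0.2406, 0.06]
tool_rot: [0.001, 0.328, 0.945, 0.001]
ft_force: [4.1, 6.3, 1.0]
finger_gap: 0.0085
t: 4.98
tcp_pos: [0.4796, 0.2391, 0.059]
tool_rot: [-0.0, 0.329, 0.944, -0.001]
ft_force: [0.6, -0.9, -0.0]
finger_gap: 0.027
t: 5.65
tcp_pos: [0.481, 0.2399, 0.2339]
tool_rot: [0.002, 0.329, 0.944, 0.001]
ft_force: [-0.8, 0.6, -0.6]
finger_gap: 0.0
```

View pics/w2.png

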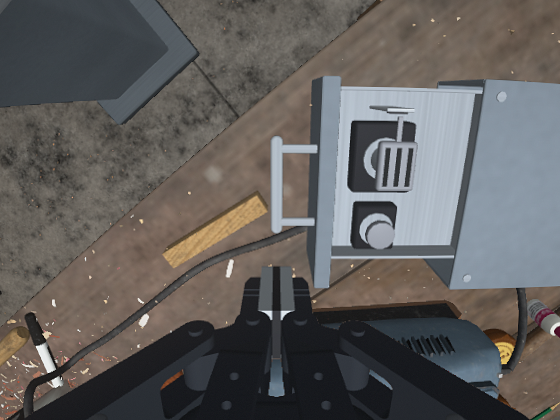

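The drawer is fully out. The plate top centre is at about (397,167) in the wrist view, with the stop button at (380,235) and the handle bar from (277,141) to (277,230).

Run:
```python
from h import *
s=dict(np.load('pics/w2.npz'))
p=px2w(s,397.5,167,.082);h=(px2w(s,277,141,.074)+px2w(s,277,230,.074))/2
sh=(px2w(s,482,82,.096)+px2w(s,452,287,.096))/2
u=np.array([.6176,.7865]);v=np.array([-u[1],u[0]])
print(p,px2w(s,397,160),h,'plate-handle',(p-h)[:2]@u,(p-h)[:2]@v,'handle-shell',(sh-h)[:2]@u)
pm=h[:2]+.105*u+.02*v;print('model plate from image handle',pm)
st=arm.get_state();T=st['tcp_pos'];q=st['tool_rot'];th=2*np.arctan2(q[2],q[1])
print('from tcp grasp',np.array([.4815,.2405])+.105*u+.02*v, T, np.degrees(th))
for g in(p[:2],pm): e=g-T[:2];print('tool x,y units',(e@[np.cos(th),np.sin(th)])/.04,(e@[np.sin(th),-np.cos(th)])/.04)
```

```text
[0.52813148 0.33872463 0.082     ] [0.52225538 0.34151804 0.08301329] [0.47908248 0.24377764 0.074     ] plate-handle 0.1049684695100568 0.02006222691925617 handle-shell 0.16449038925859036
model plate from image handle [0.52820048 0.33871214]
from tcp grasp [0.530618  0.3354345] [0.47998395 0.23950279 0.23169876] 141.61771107043228
tool x,y units 0.5966311454306619 2.6918404768553725
tool x,y units 0.5950849555030318 2.692666784201405
```

```bash
python3 -m handwheel '[[[0,0,0],[0.3,0.9,0],1],[[0,0,0],[0.3,0.9,0],1],[[0,0,0],[0,0.86,0],1],[[0,0,0],[0,0,0.9],1],[[0,0,0],[0,0,0.9],1],[[0,0,0],[0,0,0.9],1],[[0,0,0],[0,0,0.6],1],[[0,0,0],[0,0,0],1]]' 40; python3 -m handwheel '[[[0,0,0],[0,0,0],1],[[0,0,0],[0,0,0],1],[[0,0,0],[0,0,0],1]]'
python3 - <<'E'
from h import *
z=[]
for i in range(6):
    arm.snapshot('scene') if i else snap('scene','s3'); s=arm.get_state(); print(s['tcp_pos'].round(4),s['ft_force'].round(2))
E
```

```text
t: 6.37
tcp_pos: [0.5211, 0.335, 0.0897]
tool_rot: [-0.006, 0.329, 0.944, -0.006]
ft_force: [-1.0, -1.0, -1.7]
finger_gap: -0.0003
t: 6.62
tcp_pos: [0.5288, 0.3386, 0.1017]
tool_rot: [0.001, 0.329, 0.944, 0.001]
ft_force: [-0.1, 0.2, -0.5]
finger_gap: -0.0002
[0.5289 0.3387 0.102 ] [-0.59  1.03  1.14]
[0.5289 0.3387 0.1019] [ 0.73 -0.48 -0.39]
[0.5286 0.3386 0.1016] [0.27 0.33 1.11]
[0.5283 0.3385 0.1012] [-0.69 -0.63 -0.84]
[0.5281 0.3383 0.1008] [1.   0.52 0.1 ]
[0.5279 0.3383 0.1004] [0.66 0.37 0.07]
```

```bash
python3 -m handwheel '[[[0,0,0],[0,0,0.05],1],[[0,0,0],[0,0,0.05],1],[[0,0,0],[0,0,0.05],1],[[0,0,0],[0,0,0.05],1],[[0,0,0],[0,0,0.05],1],[[0,0,0],[0,0,0.05],1],[[0,0,0],[0,0,0],1],[[0,0,0],[0,0,0],1]]'; for i in 1 2; do :; done; python3 -m handwheel '[[[0,0,0],[0,0,0],1],[[0,0,0],[0,0,0],1],[[0,0,0],[0,0,0],1]]'; python3 -m handwheel '[[[0,0,0],[0,0,0.05],1],[[0,0,0],[0,0,0.05],1],[[0,0,0],[0,0,0],1],[[0,0,0],[0,0,0],1],[[0,0,0],[0,0,0],1],[[0,0,0],[0,0,0],1]]'; python3 -m handwheel '[[[0,0,0],[0,0,0.05],1],[[0,0,0],[0,0,0.05],1],[[0,0,0],[0,0,0],1],[[0,0,0],[0,0,0],1],[[0,0,0],[0,0,0],1],[[0,0,0],[0,0,0],1]]'
```

```text
t: 7.58
tcp_pos: [0.5272, 0.338, 0.087]
tool_rot: [-0.0, 0.329, 0.944, -0.0]
ft_force: [-0.0, 0.5, -0.4]
finger_gap: 0.0002
t: 7.83
tcp_pos: [0.5275, 0.3381, 0.0875]
tool_rot: [0.0, 0.329, 0.944, 0.0]
ft_force: [0.0, -1.2, -0.5]
finger_gap: -0.0003
t: 8.33
tcp_pos: [0.5274, 0.338, 0.0833]
tool_rot: [0.0, 0.329, 0.944, 0.0]
ft_force: [-0.1, -0.1, -0.2]
finger_gap: 0.0001
t: 8.83
tcp_pos: [0.5277, 0.3382, 0.0798]
tool_rot: [0.0, 0.329, 0.944, 0.0]
ft_force: [0.9, 0.0, 4.2]
finger_gap: -0.0002
```

```bash
python3 -m handwheel '[[[0,0,0],[0,0,0.05],1],[[0,0,0],[0,0,0.05],1],[[0,0,0],[0,0,0.04],1],[[0,0,0],[0,0,0.03],1],[[0,0,0],[0,0,0],1],[[0,0,0],[0,0,0],1],[[0,0,0],[0,0,0],1],[[0,0,0],[0,0,0],1]]'; python3 -m handwheel '[[[0,0,0],[0,0,0.02],1],[[0,0,0],[0,0,0.02],1],[[0,0,0],[0,0,0],1],[[0,0,0],[0,0,0],1],[[0,0,0],[0,0,0],1],[[0,0,0],[0,0,0],1]]'
python3 - <<'E'
from h import *
F=[]
for n in('side','wrist','scene','scene','scene','scene'):
    snap(n,'p_'+n); s=arm.get_state(); F.append([*s['tcp_pos'],s['ft_force'][2]])
print(np.round(F,4))
a=cv2.imread('pics/p_side.png')[125:225,200:330]; cv2.imwrite('pics/v6.png',cv2.resize(a,None,fx=6,fy=6,interpolation=cv2.INTER_CUBIC))
E
```

```text
t: 9.5
tcp_pos: [0.5278, 0.3382, 0.0731]
tool_rot: [0.0, 0.329, 0.944, 0.0]
ft_force: [-0.4, -0.3, 6.6]
finger_gap: 0.0002
t: 10.0
tcp_pos: [0.5278, 0.3382, 0.0715]
tool_rot: [0.0, 0.329, 0.944, 0.0]
ft_force: [-1.4, -0.2, 7.4]
finger_gap: 0.0002
[[0.5277 0.3382 0.0715 7.9739]
 [0.5278 0.3382 0.0716 6.5425]
 [0.5278 0.3382 0.0716 5.81  ]
 [0.5278 0.3383 0.0716 6.4589]
 [0.5278 0.3382 0.0715 6.6675]
 [0.5278 0.3383 0.0716 6.7669]]
```

View pics/v6.png

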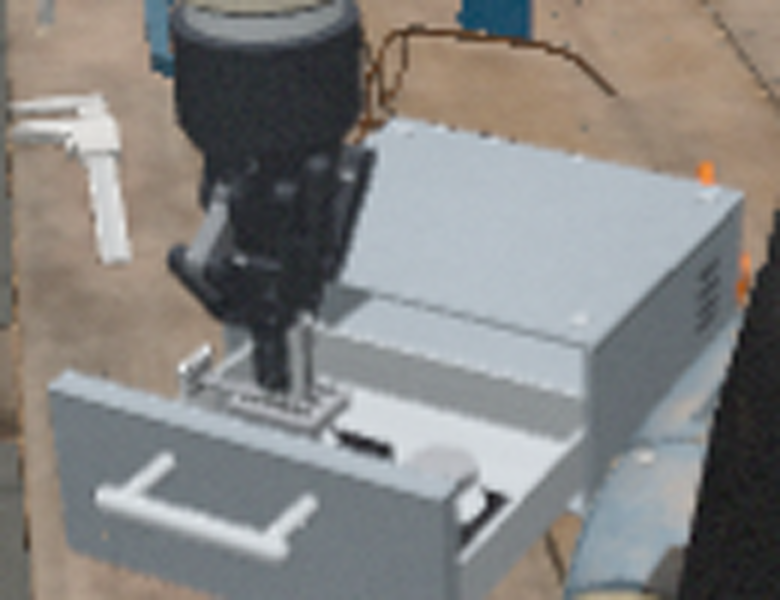

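The shut fingers rest on the plate at crop (285,395). The drawer is fully out and the stop button at (445,465) is untouched. Force is about 6.7 N and the TCP is at 71.6 mm, so the plate is at about half travel. I'll hold there.

```bash
for i in 1 2 3 4 5 6; do python3 -m handwheel '[[[0,0,0],[0,0,0],1],[[0,0,0],[0,0,0],1],[[0,0,0],[0,0,0],1],[[0,0,0],[0,0,0],1],[[0,0,0],[0,0,0],1],[[0,0,0],[0,0,0],1],[[0,0,0],[0,0,0],1],[[0,0,0],[0,0,0],1]]' | grep -E 't:|pos|force'; done
python3 - <<'E'
from h import *
s=snap('side','end')
u=np.array([.6176,.7865])
h=(px2w(s,200+102/6,125+497/6,.073)+px2w(s,200+280/6,125+548/6,.073))/2
sh=np.array([.5825,.368]);print('handle-shell',(sh-h[:2])@u)
d=cv2.absdiff(s['color'],cv2.imread('pics/p_side.png'))[125:225,200:330].mean();print('diff',d)
arm.finish_job()
E
```

```text
t: 10.97
tcp_pos: [0.5278, 0.3382, 0.0716]
tool_rot: [0.0, 0.329, 0.944, 0.0]
ft_force: [-1.0, 0.3, 6.5]
t: 11.63
tcp_pos: [0.5278, 0.3382, 0.0716]
tool_rot: [0.0, 0.329, 0.944, 0.0]
ft_force: [-0.9, 0.7, 6.3]
t: 12.3
tcp_pos: [0.5278, 0.3382, 0.0716]
tool_rot: [0.0, 0.329, 0.944, 0.0]
ft_force: [-0.9, -1.1, 6.5]
t: 12.97
tcp_pos: [0.5278, 0.3383, 0.0716]
tool_rot: [0.0, 0.329, 0.944, 0.0]
ft_force: [-1.3, 0.6, 6.9]
t: 13.63
tcp_pos: [0.5278, 0.3382, 0.0716]
tool_rot: [0.0, 0.329, 0.944, 0.0]
ft_force: [-0.7, -0.6, 6.9]
t: 14.3
tcp_pos: [0.5278, 0.3382, 0.0716]
tool_rot: [0.0, 0.329, 0.944, 0.0]
ft_force: [-0.8, -0.2, 7.5]
handle-shell 0.16208770261359756
diff 1.6837435897435897
the job is handed in; nothing more can be done
```

I gripped the handle and pulled the drawer, which was already about 60 mm out, until it hit its stop. I then pressed the enabling plate with the shut fingers, held it for more than 4 s, and handed the job in with the plate still held down. The clock read 14.3 s of the 46 s allowed.

**Plate:** through the whole hold the tip height stayed at 71.6 mm and the force at about 6.3–7.5 N. Both fit half travel (72 mm, 7 N), with about 10 mm left before the bottom.

**Drawer:** the pull stopped moving while the force rose past 25 N, which was the stop. Afterwards the wrist image put the handle 164.5 mm in front of the box, against 165 mm expected. A rougher check from the side image at hand-in gave 162 mm. That is within what I can read from that picture, but it does not confirm the stop to the millimetre.

**Left alone:** the stop button looked untouched in the last picture I viewed. I kept well above the bench while crossing it and felt no contact. I did not check the finial, tape roll and wooden blank one by one at the end.

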